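Seat the piercing template over the clay plaque and hold it down

TASK

Pick up the plywood piercing template by its wooden bar grip and lower it level between the two rails of the jig, over the black clay plaque; slide it along the rails until it drops over the locating pin that it hides, then press it fully down against the plaque's springy bed. Finish while still holding it pressed fully home (do not let go or ease off), so that the potter can prick the pattern; leave the pots standing nearby alone.

Things in the scene. Friction and masses are not known exactly. Their poses are not given: they have to be found in the camera images.
- template_grip (a point): Centre of the dark wooden bar grip of the loose piercing template (about 0.3 kg). Bar 70 (x) x 30 (y) x 48 mm high, upright faces, on the middle of a plywood plate 130 (x) x 116 (y) x 12 mm with four openings. The point lies 36 mm above the plate's underside, 24 below the bar's top. x along the bar, z up; a half turn makes no difference. Starts flat on the table.
- template_slot (a point): Middle of the mouth of the blind slot in the template's underside that takes the pin, straight below the grip centre: 13 mm along x, 18 mm along y, 22 mm deep, mouth chamfered 2 mm. Same axes as the grip.
- jig: Fixed wooden jig: board 210 (x) x 165 (y) x 18 mm; origin at the centre of its underside, z up. Two rails along x, inner faces 121 mm apart (2.5 mm play each side of the template), upright to 50 mm above the origin, then lips flared out to 60 mm. The template goes in with its x along the jig's x. Grip centre above the origin: 82 mm on the pin's top, 72 dropped on, 66 pressed home.
- jig_slot (a point): Middle of the 36 mm slot (along the jig's x) in the clay plaque, on the plaque's top, 36 mm above the jig's origin; moves with the plaque. Through it stands the fixed steel pin, 10 mm thick, top 10 mm above this point, last 3.5 mm tapering to 5 mm. The pin is on the centre line but anywhere from 9 mm before to 9 mm after the middle: look before covering it, or feel for it by sliding.
- plaque (a joint): How far the black clay plaque (130 x 100 mm, between the rails) is pressed down on its springy bed, in m: 0 up, 0.006 fully home (hard stop). It starts to give at about 5 N and is fully down at about 12 N; the template's own weight does not press it down, and it springs back when let go.
- vase: Bystander: black clay vase, 68 mm across, 95 mm high; origin at the centre of its foot.
- bowl: Bystander: black clay bowl, 72 mm across, 40 mm high; origin at the centre of its foot.
- jar: Bystander: squat black clay jar, 72 mm across, 60 mm high; origin at the centre of its foot.
There are look-alikes about, which are no part of the job. Several things look just like the part that bears template_grip: the one meant starts farthest to the robot's right.

How it is judged:
On the way, in this order (a step that is already met when the one before it is completed fails the run):
1. the template is lifted clear of the table (height (world z) of template_grip above 0.075 m), for 0.1 s.
2. the template has dropped over the pin, level between the rails (x of template_grip in the frame of jig between -0.015 and 0.015 m and y of template_grip in the frame of jig between -0.006 and 0.006 m and angle between template_grip's own z axis and vertical below 0.06 rad and angle between the x axis of template_grip and the x axis of jig, either way round below 0.06 rad and z of template_grip in the frame of jig below 0.0745 m), for 0.1 s.
At the end, for the whole second after the job is handed in: Template over the pin, level and in line with the jig (0.06 rad; grip centre within 6 mm of its centre line, 15 mm of its middle) and under 68.5 mm above its underside; plaque pressed more than 4.5 of 6 mm, with over 6 N; fingers still on the template (x of template_grip in the frame of jig between -0.015 and 0.015 m and y of template_grip in the frame of jig between -0.006 and 0.006 m and angle between template_grip's own z axis and vertical below 0.06 rad and angle between the x axis of template_grip and the x axis of jig, either way round below 0.06 rad and z of template_grip in the frame of jig below 0.0685 m and value of joint plaque above 0.0045 m and contact force between template and jig above 6 N and contact force between the fingers and template above 3 N); the arm keeps its last pose, push and grip.
It fails at once if the vase is knocked over or pushed more than 30 mm (distance of vase from where it was at the start of the episode above 0.03 m or angle between vase's own z axis and vertical above 0.5 rad).
It fails at once if the bowl is knocked over or pushed more than 30 mm (distance of bowl from where it was at the start of the episode above 0.03 m or angle between bowl's own z axis and vertical above 0.5 rad).
It fails at once if the jar is knocked over or pushed more than 30 mm (distance of jar from where it was at the start of the episode above 0.03 m or angle between jar's own z axis and vertical above 0.5 rad).
It also fails if it takes over 58 s, if anything falls off the work surface, if the arm or the gripper's body presses on something with over 40 N, if the wrist force passes 120 N, or if a joint passes its speed limit or range.

ROBOT

A 7-joint arm with a two-finger parallel gripper is mounted at the origin on the work surface. World frame = base frame: x ahead of the robot, y to its left, z up, the work surface at z = 0. Lengths are in m, angles in rad, forces in N, time in s.
With the tool pointing down it reaches from about 0.4 to 0.85 m from the base axis. Payload 4.5 kg.
Tool frame: the origin (TCP) lies on the centre line of the jaws, within the pads' length; the fingertips stand 11 mm ahead of it and the grasp point (between the pads) lies 8 mm behind it; z points along the fingers, y is the line along which they close (so a half turn about z gives the same grasp; the last joint's range is limited). The gripper opens to 85 mm and grips with 20 to 120 N. Pads are 22 mm wide; open, the fingers measure 114 mm over their backs; the gripper's body (76 mm by 85 mm) begins 54 mm behind the grasp point. The pads swing forward as they close: fully open they stand 13 mm farther back than shut.
Start: joints at [-1.078, 0.689, -0.195, 1.565, 0.157, 0.902, -0.215], TCP at [0.277, 0.56, 0.242] pointing down, gripper open.
Joint ranges: [-3.01, 3.01], [-0.46, 2.08], [-1.47, 1.51], [0.13, 2.56], [-1, 4.14], [0.04, 2.09], [-2.66, 2.66]. Speed limits (rad/s): [2.57, 2.57, 3.14, 3.14, 3.14, 3.14, 3.14].

INTERFACE

Orientations are given as a unit quaternion [x, y, z, w].
In Python, from rig import * gives the robot as it stands. The module is installed in compiled form; this text tells all that it offers.
- The arm moves only by the tool servo_tool, never from a script. Its argument "series" is a list of rows, each an object with "travel": the shift along the tool's x, y, z in m, a list of three; "turn": the turn about the tool's z in degrees; "jaw": the closure, from 0 (fully open) to 1 (shut). In form: [{"travel": [dx, dy, dz], "turn": turn, "jaw": jaw}, ...]. A call has 1 to 20 rows; each row shifts and turns the commanded pose from where the row before left it, along the tool's axes as they then stand; what a row does not reach is not made up. A row lasts 1/10 s, in which the tool goes at most 50 mm and 8.59 degrees, less where a joint would pass 70% of its speed; a pose out of reach is approached as far as the arm can. A call with a gripper value outside its range is refused whole. The fingers move at their own pace and stop on an object; the grip force is fixed at half the most. Time passes only in rows, so rows that do not move let the fingers close. It gives the time, the measured TCP pose, the force, the opening and the grip force at its end, in the units of the state.
- get_state(): the state, without advancing time (a new reading comes with each control period).
- camera(name): name is "side" or "top"; returns a dict with "color" (400x640x3 uint8, red, green, blue), "range_z" (400x640 float32, m along the optical axis (not along the pixel's ray), 0 where there is no reading), "vertical_fov" (degrees; the focal length in pixels is half the picture's height over the tangent of half this angle, whatever the lens; pixels are square), "cx", "cy" (the principal point, pixels), "R" (3x3) and "t" (3): a world point X has camera coordinates R X + t. Camera axes: x right, y down, z forward; pixel columns grow to the right and rows downward; lengths in m; the calibration is good to about 2 mm. A picture is of the moment at which its call begins.
- close_job(): hands the job in; it is judged then, once.
The state is a dict: "time": time; "joints": joint angles; "qd": joint speeds; "effort": joint torques, N m; "position": TCP position; "orientation": TCP orientation; "ft_force": force on the tool from outside, world axes, zero at the start; "ft_torque": the same for the moment, N m; "width": finger opening in m; "finger_force": force on a finger pad.
Only numpy, scipy, OpenCV 4.12 (cv2) and the standard library are available. Lean on these libraries where they do the work, as an engineer would, in place of code of your own. Each camera call takes 0.05 s, during which the arm holds its last target. There are 200 camera calls.

## Working session

There is one attempt and no reset: what is moved stays moved. The work goes in short steps, Python scripts to look and compute and a tool call to move; the robot and the scene stay as the last step left them, time stands still between calls to the robot, and variables do not carry over. Pictures are saved under pics/ and viewed, at most 10 in all, crops included, and the job is handed in when it is done.

Besides the shell and the picture viewer there is one more tool, called after "Request:" in YAML: its name, and indented under it one key for each argument. servo_tool: Moves the arm, as the interface text tells. Its arguments: {"type":"object","properties":{"series":{"type":"array"}},"required":["series"]}

```bash
mkdir -p pics; python3 - <<'E'
from rig import *
import cv2,numpy as np
s=get_state();print(s)
for n in("side","top"):
    c=camera(n);cv2.imwrite(f"pics/{n}0.png",c["color"][:,:,::-1]);np.savez(f"{n}0.npz",**c)
    print(n,c["vertical_fov"],c["cx"],c["cy"],c["R"],c["t"])
E
```

```text
{'time': 0.0, 'joints': array([-1.07818546,  0.69001848, -0.19449683,  1.56639752,  0.15726324,
        0.90251508, -0.21513146]), 'qd': array([ 1.06949303e-03, -1.89562820e-03, -5.49379981e-04,  6.42363535e-04,
       -1.55308692e-05, -2.02115837e-03, -2.15502466e-03]), 'effort': array([-3.76833477e-04, -5.39604986e+01, -1.26667455e+00, -1.58546484e+01,
        9.09878290e-03,  9.36567580e-03,  1.31364658e-05]), 'position': array([0.27655289, 0.5597408 , 0.24144782]), 'orientation': array([ 2.27387027e-01,  9.73803978e-01, -9.62310902e-04, -1.60410512e-04]), 'ft_force': array([-0.34189266,  0.15699874,  0.03697235]), 'ft_torque': array([ 0.02095949, -0.0270572 , -0.02013432]), 'finger_force': 0.0, 'width': 0.08530640754234331}
side 45.167247148976166 314.0763542421278 200.73733569712888 [[ 0.78465107 -0.61968127  0.01782742]
 [-0.44870597 -0.58753207 -0.67340108]
 [ 0.42776822  0.52038561 -0.73906235]] [-0.44349438  0.28432814  0.97584324]
top 46.92753733548979 322.5515140239485 204.55011868293596 [[ 0.02678306 -0.9994671   0.01865984]
 [-0.99630639 -0.02821253 -0.08110265]
 [ 0.08158587 -0.01641874 -0.99653107]] [-0.00752102  0.55579922  1.05064722]
```

View pics/side0.png

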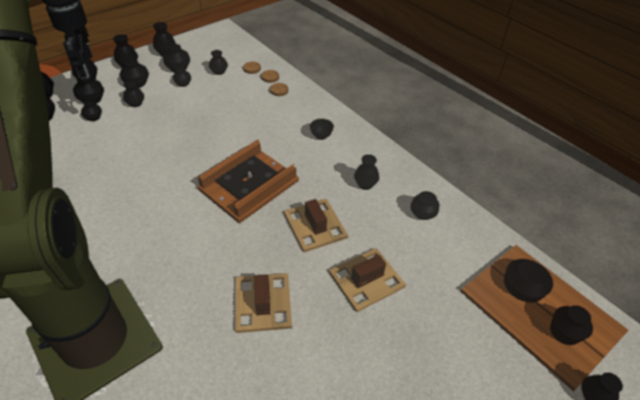

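View pics/top0.png

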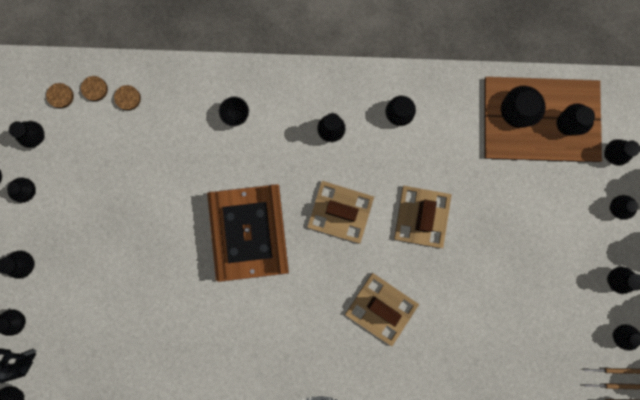

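Top view: three templates; the one meant is the rightmost, at (423,217), which is (368,270) in side. The jig is at (248,232) with its rails roughly along image vertical. Its slot and pin are near (247,232).

```bash
cat > h.py <<'E'
import cv2,numpy as np
def load(n): return dict(np.load(n+".npz"))
def foc(c): return 200/np.tan(np.radians(float(c["vertical_fov"]))/2)
def ray(c,uv,z):
    uv=np.atleast_2d(uv).astype(float);f=foc(c)
    d=np.c_[(uv[:,0]-c["cx"])/f,(uv[:,1]-c["cy"])/f,np.ones(len(uv))]@c["R"]
    o=-c["R"].T@c["t"]
    return o+d*((z-o[2])/d[:,2])[:,None]
def cloud(c):
    f=foc(c);v,u=np.mgrid[:400,:640];Z=c["range_z"]
    P=np.stack([(u-c["cx"])/f*Z,(v-c["cy"])/f*Z,Z],-1)
    P=(P-c["t"])@c["R"];P[Z==0]=np.nan
    return P
def rect(P):
    (c,(w,h),a)=cv2.minAreaRect((P[:,:2]*1000).astype(np.float32))
    if w<h:w,h,a=h,w,a+90
    return np.array(c)/1000,w,h,((a+90)%180)-90
def proj(c,X):
    q=c["R"]@X+c["t"];return foc(c)*q[:2]/q[2]+[c["cx"],c["cy"]]
E
python3 - <<'E'
from h import *
boxes={"top":((385,178,460,255),(200,178,296,290)),"side":((322,240,412,312),(190,135,302,225))}
tiles=[]
for n in("top","side"):
    c=load(n+"0");P=cloud(c);hsv=cv2.cvtColor(c["color"],cv2.COLOR_RGB2HSV)
    for k,b in enumerate(boxes[n]):
        x0,y0,x1,y1=b;tiles.append(cv2.resize(c["color"][y0:y1,x0:x1,::-1],(390,290),interpolation=cv2.INTER_CUBIC))
        sub=P[y0:y1,x0:x1].reshape(-1,3);sub=sub[np.isfinite(sub[:,2])]
        print(n,k,len(sub),np.histogram(sub[:,2],bins=np.arange(-.01,.08,.005))[0])
        for lo,hi in ([(.007,.018),(.053,.07)] if k==0 else [(.01,.07),(.028,.042),(.052,.07)]):
            q=sub[(sub[:,2]>lo)&(sub[:,2]<hi)]
            if len(q)>5: print("  ",lo,rect(q),np.median(q,0).round(4))
    if n=="top":
        print(hsv[217,423],hsv[230,402],hsv[190,300],hsv[235,217],hsv[232,235],hsv[300,440])
cv2.imwrite("pics/tiles.png",np.vstack([np.hstack(tiles[:2]),np.hstack(tiles[2:])]))
E
```

```text
top 0 5751 [   8 1186 2182  245 1358  244   12   12   14   20   12   22   15  160
  257    4    0]
   0.007 (array([ 0.5363996 , -0.22484326]), 166.52288818359375, 139.9573974609375, 75.20877075195312) [ 0.5348 -0.2196  0.0127]
   0.053 (array([ 0.53539917, -0.22897014]), 69.68526458740234, 30.84527587890625, -8.467628479003906) [ 0.5357 -0.2282  0.0605]
top 1 10718 [  12 1333 2685  105   70 1581  796   69  472 1888  202  233  635  445
  191    1    0]
   0.01 (array([0.48711044, 0.17922205]), 210.5026092529297, 165.09295654296875, 8.195512771606445) [0.4856 0.1796 0.0358]
   0.028 (array([0.48860858, 0.17096121]), 199.1606903076172, 140.45718383789062, 8.375280380249023) [0.4863 0.1812 0.0368]
   0.052 (array([0.48732404, 0.17896324]), 199.5362091064453, 156.56649780273438, 8.32701301574707) [0.4861 0.2311 0.0569]
[  8 177  52] [17 21 87] [ 27  17 162] [ 12 166 109] [130  31  25] [ 30  14 163]
side 0 6453 [   0  819 3121  240 1289  288   49   29   43   39   43   40   46  119
  283    5    0]
   0.007 (array([ 0.54115308, -0.19057452]), 197.05331420898438, 132.6602325439453, 81.35134887695312) [ 0.5231 -0.2456  0.0131]
   0.053 (array([ 0.53439142, -0.22945406]), 71.37187194824219, 32.46430969238281, -8.809318542480469) [ 0.532  -0.2308  0.0608]
side 1 10030 [   0  766 4291  397  283  609  552  185  283 1279  359  214  421  240
  148    3    0]
   0.01 (array([0.49318314, 0.11862196]), 280.0960998535156, 216.91757202148438, -83.77769422531128) [0.4761 0.1673 0.0369]
   0.028 (array([0.4868136 , 0.17863651]), 201.6249542236328, 160.50108337402344, 7.880491733551025) [0.4813 0.1785 0.0375]
   0.052 (array([0.48711484, 0.17509068]), 201.23204040527344, 157.45318603515625, 8.308815956115723) [0.4786 0.2321 0.0574]
```

View pics/tiles.png

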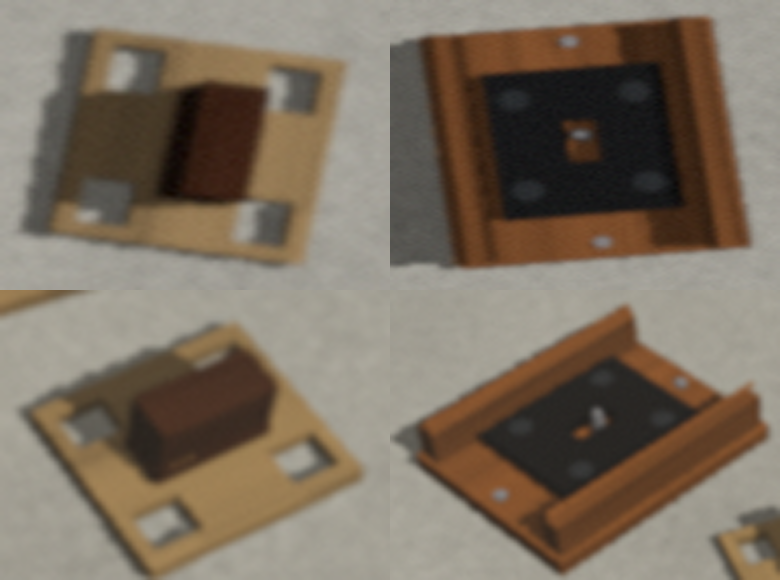

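The tiles show the template's bar clearly, and the steel pin stands in the far (+x) part of the slot. Its bright top is at top-view pixel ≈(246.8,229.4).

```bash
python3 - <<'E'
from h import *
a=np.radians(8.3);o=np.array([.4871,.1790]);R=np.array([[np.cos(a),np.sin(a)],[-np.sin(a),np.cos(a)]])
for n,b,box in(("top",(236,220,258,245),(200,178,296,290)),("side",(230,160,265,192),(190,135,302,225))):
    c=load(n+"0");x0,y0,x1,y1=b;hsv=cv2.cvtColor(c["color"],cv2.COLOR_RGB2HSV)[y0:y1,x0:x1]
    m=((hsv[...,1]<70)&(hsv[...,2]>85));v,u=np.nonzero(m);print(n,"pin px",list(zip(u+x0,v+y0)))
    w=hsv[...,2][m].astype(float);uv=np.array([np.average(u,weights=w)+x0,np.average(v,weights=w)+y0])
    for z in(.04,.046):print(uv,z,R@(ray(c,uv,z)[0,:2]-o))
    m=(hsv[...,1]>100)&(hsv[...,2]>55);v,u=np.nonzero(m);g=(R@(ray(c,np.c_[u+x0,v+y0],.036)[:,:2]-o).T).T
    print("slot",g.min(0),g.max(0))
    # height profile of rails etc, jig-frame rails inner
    P=cloud(c);J=P.reshape(-1,3);q=(R@(J[:,:2]-o).T).T
    for lo,hi in((.052,.064),):
        k=(J[:,2]>lo)&(J[:,2]<hi)&(abs(q[:,0])<.11)&(abs(q[:,1])<.09);print("rails",np.percentile(q[k],[.5,99.5],0))
    k=(abs(q[:,0])<.06)&(abs(q[:,1])<.045);print("plaque z",np.nanmedian(J[k,2]))
    # board ends
    k=(J[:,2]>.012)&(J[:,2]<.024)&(abs(q[:,0])<.12)&(abs(q[:,1])<.05);print("ends",np.percentile(q[k,0],[.5,99.5]))
# bar top by colour
E
```

```text
top pin px [(np.int64(246), np.int64(228)), (np.int64(245), np.int64(229)), (np.int64(246), np.int64(229)), (np.int64(247), np.int64(229)), (np.int64(245), np.int64(230)), (np.int64(246), np.int64(230)), (np.int64(247), np.int64(230))]
[246.03092784 229.30338733] 0.04 [0.00604447 0.0007112 ]
[246.03092784 229.30338733] 0.046 [ 0.0057771  -0.00014393]
slot [-0.01653092 -0.00680754] [0.01680095 0.00948177]
rails [[-0.0986145  -0.07792399]
 [ 0.09962906  0.07801184]]
plaque z 0.036763008440098686
ends [-0.10432108  0.10461466]
side pin px [(np.int64(248), np.int64(172)), (np.int64(249), np.int64(172)), (np.int64(250), np.int64(172)), (np.int64(248), np.int64(173)), (np.int64(249), np.int64(173)), (np.int64(250), np.int64(173)), (np.int64(249), np.int64(174)), (np.int64(250), np.int64(174)), (np.int64(251), np.int64(174)), (np.int64(249), np.int64(175)), (np.int64(250), np.int64(175)), (np.int64(251), np.int64(175)), (np.int64(249), np.int64(176)), (np.int64(250), np.int64(176))]
[249.50184502 173.85608856] 0.04 [0.00597474 0.00085782]
[249.50184502 173.85608856] 0.046 [ 0.00226026 -0.00408345]
slot [-0.02988822 -0.0684009 ] [0.07092259 0.08127519]
rails [[-0.10038612 -0.07994862]
 [ 0.09904903  0.07211816]]
plaque z 0.03792695975469739
ends [-0.10595463  0.10456   ]
```

Request:
servo_tool:
  series:
    - {"travel": [0, 0, 0], "turn": -3.54, "jaw": 0}
    - {"travel": [0, 0, 0], "turn": -3.54, "jaw": 0}
    - {"travel": [0, 0, 0], "turn": -3.54, "jaw": 0}
    - {"travel": [0, 0, 0], "turn": -3.54, "jaw": 0}
    - {"travel": [0, 0, 0], "turn": -3.54, "jaw": 0}
    - {"travel": [-0.03, 0, 0], "turn": 0, "jaw": 0}
    - {"travel": [-0.03, 0, 0], "turn": 0, "jaw": 0}
    - {"travel": [-0.03, 0, 0], "turn": 0, "jaw": 0}
    - {"travel": [-0.03, 0, 0], "turn": 0, "jaw": 0}
    - {"travel": [-0.03, 0, 0], "turn": 0, "jaw": 0}
    - {"travel": [-0.03, 0, 0], "turn": 0, "jaw": 0}
    - {"travel": [-0.03, 0, 0], "turn": 0, "jaw": 0}
    - {"travel": [-0.03, -0.03, 0], "turn": 0, "jaw": 0}
    - {"travel": [-0.03, -0.03, 0], "turn": 0, "jaw": 0}
    - {"travel": [-0.03, -0.03, 0], "turn": 0, "jaw": 0}
    - {"travel": [-0.03, -0.03, 0], "turn": 0, "jaw": 0}
    - {"travel": [-0.03, -0.03, 0], "turn": 0, "jaw": 0}
    - {"travel": [-0.014, -0.03, 0], "turn": 0, "jaw": 0}
    - {"travel": [0, -0.03, 0], "turn": 0, "jaw": 0}
    - {"travel": [0, -0.03, 0], "turn": 0, "jaw": 0}

```text
time: 2.1
position: [0.6107, 0.2653, 0.2414]
orientation: [0.075, 0.997, -0.0, -0.0]
ft_force: [0.2, -0.0, 0.3]
width: 0.0853
finger_force: 0.0
```

Request:
servo_tool:
  series:
    - {"travel": [0, -0.03, 0], "turn": 0, "jaw": 0}
    - {"travel": [0, -0.03, 0], "turn": 0, "jaw": 0}
    - {"travel": [0, -0.03, 0], "turn": 0, "jaw": 0}
    - {"travel": [0, -0.03, 0], "turn": 0, "jaw": 0}
    - {"travel": [0, -0.03, 0], "turn": 0, "jaw": 0}
    - {"travel": [0, -0.03, 0], "turn": 0, "jaw": 0}
    - {"travel": [0, -0.03, 0], "turn": 0, "jaw": 0}
    - {"travel": [0, -0.03, 0], "turn": 0, "jaw": 0}
    - {"travel": [0, -0.03, 0], "turn": 0, "jaw": 0}
    - {"travel": [0, -0.03, 0], "turn": 0, "jaw": 0}
    - {"travel": [0, -0.03, 0], "turn": 0, "jaw": 0}
    - {"travel": [0, -0.03, 0], "turn": 0, "jaw": 0}
    - {"travel": [0, -0.03, 0], "turn": 0, "jaw": 0}
    - {"travel": [0, -0.03, 0], "turn": 0, "jaw": 0}
    - {"travel": [0, -0.03, 0], "turn": 0, "jaw": 0}
    - {"travel": [0, -0.03, 0], "turn": 0, "jaw": 0}
    - {"travel": [0, -0.02, 0], "turn": 0, "jaw": 0}
    - {"travel": [0, 0, 0], "turn": 0, "jaw": 0}
    - {"travel": [0, 0, 0], "turn": 0, "jaw": 0}
    - {"travel": [0, 0, 0], "turn": 0, "jaw": 0}

```text
time: 4.1
position: [0.5365, -0.2251, 0.2422]
orientation: [0.074, 0.997, 0.001, -0.0]
ft_force: [0.0, 0.5, -0.4]
width: 0.0854
finger_force: 0.0
```

Request:
servo_tool:
  series:
    - {"travel": [0.001, -0.0043, 0.02], "turn": 0, "jaw": 0}
    - {"travel": [0, 0, 0.03], "turn": 0, "jaw": 0}
    - {"travel": [0, 0, 0.03], "turn": 0, "jaw": 0}
    - {"travel": [0, 0, 0.03], "turn": 0, "jaw": 0}
    - {"travel": [0, 0, 0.03], "turn": 0, "jaw": 0}
    - {"travel": [0, 0, 0.03], "turn": 0, "jaw": 0}
    - {"travel": [0, 0, 0.02], "turn": 0, "jaw": 0}
    - {"travel": [0, 0, 0.012], "turn": 0, "jaw": 0}
    - {"travel": [0, 0, 0.01], "turn": 0, "jaw": 0}
    - {"travel": [0, 0, 0], "turn": 0, "jaw": 0}
    - {"travel": [0, 0, 0], "turn": 0, "jaw": 0}

```text
time: 5.2
position: [0.5351, -0.2311, 0.0309]
orientation: [0.075, 0.997, -0.0, 0.001]
ft_force: [-0.2, 0.1, 0.5]
width: 0.0854
finger_force: 0.0
```

Request:
servo_tool:
  series:
    - {"travel": [0, 0, 0], "turn": 0, "jaw": 0.3}
    - {"travel": [0, 0, 0], "turn": 0, "jaw": 0.5}
    - {"travel": [0, 0, 0], "turn": 0, "jaw": 0.7}
    - {"travel": [0, 0, 0], "turn": 0, "jaw": 1}
    - {"travel": [0, 0, 0], "turn": 0, "jaw": 1}
    - {"travel": [0, 0, 0], "turn": 0, "jaw": 1}
    - {"travel": [0, 0, 0], "turn": 0, "jaw": 1}
    - {"travel": [0, 0, 0], "turn": 0, "jaw": 1}
    - {"travel": [0, 0, 0], "turn": 0, "jaw": 1}
    - {"travel": [0, 0, 0], "turn": 0, "jaw": 1}

```text
time: 6.2
position: [0.5349, -0.2314, 0.0308]
orientation: [0.075, 0.997, -0.0, 0.0]
ft_force: [0.4, -0.0, 6.3]
width: 0.0295
finger_force: 60.9
```

Request:
servo_tool:
  series:
    - {"travel": [0, 0, -0.01], "turn": 0, "jaw": 1}
    - {"travel": [0, 0, -0.02], "turn": 0, "jaw": 1}
    - {"travel": [0, 0, -0.03], "turn": 0, "jaw": 1}
    - {"travel": [0, 0, -0.03], "turn": 0, "jaw": 1}
    - {"travel": [0, 0, -0.03], "turn": 0, "jaw": 1}
    - {"travel": [0, 0, -0.02], "turn": 0, "jaw": 1}
    - {"travel": [0, 0, -0.01], "turn": -2.8, "jaw": 1}
    - {"travel": [0, 0, 0], "turn": -2.8, "jaw": 1}
    - {"travel": [0, 0, 0], "turn": -2.8, "jaw": 1}
    - {"travel": [0, 0, 0], "turn": -2.8, "jaw": 1}
    - {"travel": [0, 0, 0], "turn": -2.8, "jaw": 1}
    - {"travel": [0, 0, 0], "turn": -2.8, "jaw": 1}
    - {"travel": [0, 0, 0], "turn": 0, "jaw": 1}
    - {"travel": [0, 0, 0], "turn": 0, "jaw": 1}

```text
time: 7.6
position: [0.534, -0.2313, 0.1801]
orientation: [-0.071, 0.997, 0.0, -0.0]
ft_force: [-0.3, 0.0, -2.9]
width: 0.0294
finger_force: 59.9
```

Request:
servo_tool:
  series:
    - {"travel": [0, 0.01, 0], "turn": 0, "jaw": 1}
    - {"travel": [0, 0.02, 0], "turn": 0, "jaw": 1}
    - {"travel": [-0.003, 0.025, 0], "turn": 0, "jaw": 1}
    - {"travel": [-0.003, 0.025, 0], "turn": 0, "jaw": 1}
    - {"travel": [-0.003, 0.025, 0], "turn": 0, "jaw": 1}
    - {"travel": [-0.003, 0.025, 0], "turn": 0, "jaw": 1}
    - {"travel": [-0.003, 0.025, 0], "turn": 0, "jaw": 1}
    - {"travel": [-0.003, 0.025, 0], "turn": 0, "jaw": 1}
    - {"travel": [0, 0.025, 0], "turn": 0, "jaw": 1}
    - {"travel": [0, 0.025, 0], "turn": 0, "jaw": 1}
    - {"travel": [0, 0.025, 0], "turn": 0, "jaw": 1}
    - {"travel": [0, 0.025, 0], "turn": 0, "jaw": 1}
    - {"travel": [0, 0.025, 0], "turn": 0, "jaw": 1}
    - {"travel": [0, 0.025, 0], "turn": 0, "jaw": 1}
    - {"travel": [0, 0.025, 0], "turn": 0, "jaw": 1}
    - {"travel": [0, 0.025, 0], "turn": 0, "jaw": 1}
    - {"travel": [0, 0.02, 0], "turn": 0, "jaw": 1}
    - {"travel": [0, 0.012, 0], "turn": 0, "jaw": 1}
    - {"travel": [0, 0, 0], "turn": 0, "jaw": 1}
    - {"travel": [0, 0, 0], "turn": 0, "jaw": 1}

```text
time: 9.6
position: [0.4933, 0.1781, 0.1802]
orientation: [-0.071, 0.997, -0.001, -0.0]
ft_force: [0.2, -0.2, -3.1]
width: 0.0293
finger_force: 60.0
```

```bash
python3 - <<'E'
from rig import *
from h import *
print(get_state())
T=[]
for n,b in(("top",(170,140,330,310)),("side",(150,60,330,240))):
    c=camera(n);np.savez(n+"1.npz",**c);x0,y0,x1,y1=b
    T.append(cv2.resize(c["color"][y0:y1,x0:x1,::-1],(395,400),interpolation=cv2.INTER_CUBIC))
cv2.imwrite("pics/t1.png",np.hstack(T))
E
```

```text
{'time': 9.6, 'joints': array([-0.22298262,  0.6650406 , -0.3452291 ,  1.92513054,  0.37232788,
        0.61467971,  0.90583405]), 'qd': array([ 0.02316883, -0.00046133,  0.01446189,  0.00450987,  0.00085569,
        0.00093432,  0.00035943]), 'effort': array([-1.34098962e+00, -4.87633967e+01, -3.67472023e+00, -1.16816425e+01,
       -7.34770903e-02, -1.04750271e-01, -1.36968811e-02]), 'position': array([0.49327794, 0.17813855, 0.18021439]), 'orientation': array([-7.13614255e-02,  9.97450297e-01, -6.37513257e-04, -2.12464959e-04]), 'ft_force': array([ 0.23655377, -0.17841138, -3.11116384]), 'ft_torque': array([-0.01203926,  0.03118421, -0.01500647]), 'finger_force': 59.975765347480774, 'width': 0.029341640406829073}
```

View pics/t1.png

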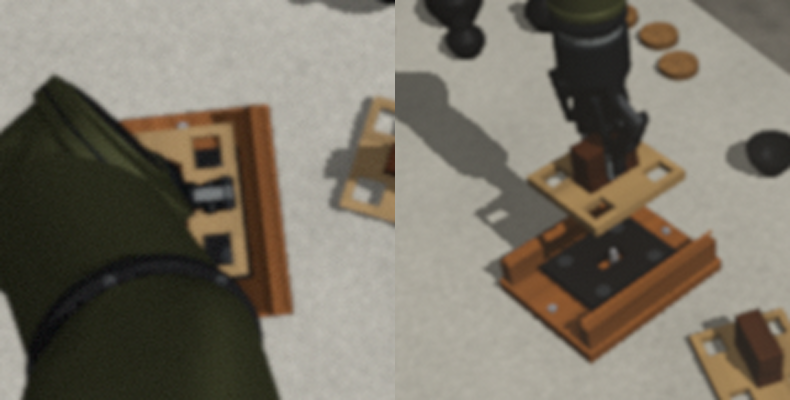

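The template is held level above the jig. In side view the plate spans about (212–282, 125–165) and the pin is still visible near (249,174).

```bash
python3 - <<'E'
from h import *
a=np.radians(8.3);o=np.array([.4871,.1790]);R=np.array([[np.cos(a),np.sin(a)],[-np.sin(a),np.cos(a)]])
for n in("side","top"):
    c=load(n+"1");P=cloud(c);hsv=cv2.cvtColor(c["color"],cv2.COLOR_RGB2HSV)
    m=(hsv[...,0]>12)&(hsv[...,0]<24)&(hsv[...,1]>80)&(hsv[...,2]>70)&(abs(P[...,2]-.161)<.008)
    q=P[m];k=np.hypot(q[:,0]-.493,q[:,1]-.178)<.1;q=q[k]
    A=np.c_[q[:,:2]-[.493,.178],np.ones(len(q))];co=np.linalg.lstsq(A,q[:,2],rcond=None)[0]
    v,u=np.nonzero(m);uv=np.c_[u,v][k];g=ray(c,uv,.1615)
    print(n,len(q),"plane",co);ce,w,h,an=rect(g);print("rect ray",ce,w,h,an,"jig",R@(ce-o),"cloud",rect(q))
    hull=cv2.convexHull((g[:,:2]*1000).astype(np.float32));print(cv2.approxPolyDP(hull,6,True)[:,0])
E
```

```text
side 1083 plane [0.00270412 0.01452292 0.16244225]
rect ray [0.49224838 0.17507426] 134.14869689941406 124.42288208007812 7.817826747894287 jig [ 0.00452775 -0.00462782] cloud (array([0.49360416, 0.17737772]), 130.87240600585938, 118.03097534179688, 8.188251495361328)
[[563.3149  131.66982]
 [554.6571  200.6824 ]
 [479.0808  233.2961 ]
 [424.91626 227.01804]
 [419.36707 217.44766]
 [435.10632 105.35707]
 [536.91034 119.39469]]
top 867 plane [-0.00618362  0.00797357  0.16243222]
rect ray [0.49720721 0.16103571] 129.86874389648438 80.39090728759766 8.047313690185547 jig [ 0.00740809 -0.01923517] cloud (array([0.49713013, 0.16115047]), 130.04129028320312, 79.72969818115234, 8.334301948547363)
[[556.18274  207.74998 ]
 [443.3574   136.83748 ]
 [440.00357  112.694046]
 [566.51953  131.42062 ]]
```

Request:
servo_tool:
  series:
    - {"travel": [0.0015, 0.0015, 0.01], "turn": 0, "jaw": 1}
    - {"travel": [0, 0, 0.02], "turn": 0, "jaw": 1}
    - {"travel": [0, 0, 0.02], "turn": 0, "jaw": 1}
    - {"travel": [0, 0, 0.02], "turn": 0, "jaw": 1}
    - {"travel": [0, 0, 0.01], "turn": 0, "jaw": 1}
    - {"travel": [0, 0, 0.005], "turn": 0, "jaw": 1}
    - {"travel": [0, 0, 0.005], "turn": 0, "jaw": 1}
    - {"travel": [0, 0, 0.005], "turn": 0, "jaw": 1}
    - {"travel": [0, 0, 0], "turn": 0, "jaw": 1}
    - {"travel": [0, 0, 0], "turn": 0, "jaw": 1}

```text
time: 10.7
position: [0.492, 0.1805, 0.0856]
orientation: [-0.072, 0.997, 0.0, 0.0]
ft_force: [0.4, -0.3, -2.0]
width: 0.0295
finger_force: 60.0
```

Request:
servo_tool:
  series:
    - {"travel": [0, 0, 0.002], "turn": 0, "jaw": 1}
    - {"travel": [0, 0, 0.002], "turn": 0, "jaw": 1}
    - {"travel": [0, 0, 0.002], "turn": 0, "jaw": 1}
    - {"travel": [0, 0, 0.002], "turn": 0, "jaw": 1}
    - {"travel": [0, 0, 0.002], "turn": 0, "jaw": 1}
    - {"travel": [0, 0, 0], "turn": 0, "jaw": 1}
    - {"travel": [0, 0, 0], "turn": 0, "jaw": 1}
    - {"travel": [0, 0, 0], "turn": 0, "jaw": 1}

```text
time: 11.5
position: [0.4918, 0.1804, 0.0754]
orientation: [-0.072, 0.997, 0.0, 0.0]
ft_force: [0.1, 0.1, -3.3]
width: 0.0296
finger_force: 60.0
```

Request:
servo_tool:
  series:
    - {"travel": [0, 0, 0.001], "turn": 0, "jaw": 1}
    - {"travel": [0, 0, 0.001], "turn": 0, "jaw": 1}
    - {"travel": [0, 0, 0.001], "turn": 0, "jaw": 1}
    - {"travel": [0, 0, 0], "turn": 0, "jaw": 1}
    - {"travel": [0, 0, 0], "turn": 0, "jaw": 1}

```text
time: 12.0
position: [0.4917, 0.1804, 0.0723]
orientation: [-0.072, 0.997, 0.0, -0.0]
ft_force: [0.1, 0.4, -2.2]
width: 0.0292
finger_force: 60.0
```

Request:
servo_tool:
  series:
    - {"travel": [0, 0, 0.001], "turn": 0, "jaw": 1}
    - {"travel": [0, 0, 0.001], "turn": 0, "jaw": 1}
    - {"travel": [0, 0, 0.001], "turn": 0, "jaw": 1}
    - {"travel": [0, 0, 0.001], "turn": 0, "jaw": 1}
    - {"travel": [0, 0, 0.001], "turn": 0, "jaw": 1}
    - {"travel": [0, 0, 0], "turn": 0, "jaw": 1}
    - {"travel": [0, 0, 0], "turn": 0, "jaw": 1}

```text
time: 12.7
position: [0.4917, 0.1804, 0.0673]
orientation: [-0.072, 0.997, 0.0, -0.0]
ft_force: [0.3, -0.3, -2.8]
width: 0.0293
finger_force: 60.0
```

Request:
servo_tool:
  series:
    - {"travel": [0, 0, 0.001], "turn": 0, "jaw": 1}
    - {"travel": [0, 0, 0.001], "turn": 0, "jaw": 1}
    - {"travel": [0, 0, 0.001], "turn": 0, "jaw": 1}
    - {"travel": [0, 0, 0.001], "turn": 0, "jaw": 1}
    - {"travel": [0, 0, 0.001], "turn": 0, "jaw": 1}
    - {"travel": [0, 0, 0.001], "turn": 0, "jaw": 1}
    - {"travel": [0, 0, 0], "turn": 0, "jaw": 1}
    - {"travel": [0, 0, 0], "turn": 0, "jaw": 1}

```text
time: 13.5
position: [0.4918, 0.1804, 0.0616]
orientation: [-0.072, 0.997, 0.0, 0.0]
ft_force: [-1.2, -0.6, 5.9]
width: 0.0292
finger_force: 60.8
```

Request:
servo_tool:
  series:
    - {"travel": [0, 0, 0.001], "turn": 0, "jaw": 1}
    - {"travel": [0, 0, 0.001], "turn": 0, "jaw": 1}
    - {"travel": [0, 0, 0.001], "turn": 0, "jaw": 1}
    - {"travel": [0, 0, 0], "turn": 0, "jaw": 1}
    - {"travel": [0, 0, 0], "turn": 0, "jaw": 1}
    - {"travel": [0, 0, 0], "turn": 0, "jaw": 1}

```text
time: 14.1
position: [0.4919, 0.1804, 0.0606]
orientation: [-0.072, 0.997, -0.0, 0.001]
ft_force: [-4.7, -1.2, 25.5]
width: 0.0292
finger_force: 63.7
```

```bash
python3 - <<'E'
from rig import *
from h import *
a=np.radians(8.3);o=np.array([.4871,.1790]);R=np.array([[np.cos(a),np.sin(a)],[-np.sin(a),np.cos(a)]])
for n in("side","top"):
    c=camera(n);P=cloud(c);hsv=cv2.cvtColor(c["color"],cv2.COLOR_RGB2HSV)
    m=(hsv[...,0]>12)&(hsv[...,0]<24)&(hsv[...,1]>80)&(hsv[...,2]>70)&(abs(P[...,2]-.042)<.007)&(np.hypot(P[...,0]-.492,P[...,1]-.18)<.1)
    q=P[m];ce,w,h,an=rect(q);A=np.c_[q[:,:2]-[.492,.18],np.ones(len(q))];print(n,len(q),R@(ce-o),w,h,an,np.median(q[:,2]),np.linalg.lstsq(A,q[:,2],rcond=None)[0])
print(get_state()["ft_force"])
E
```

```text
side 1025 [ 0.00057749 -0.00873251] 150.04347229003906 143.12161254882812 -79.78225326538086 0.04371349971208289 [0.00629378 0.00602263 0.0434655 ]
top 701 [ 0.00674511 -0.02824633] 131.72360229492188 101.98915100097656 9.346447944641113 0.042907307568402754 [-0.00156765 -0.00479417  0.04276561]
[-4.75491026 -1.72768397 25.98148783]
```

```bash
python3 -c "
from rig import *
print(close_job())"
```

```text
the job is handed in; nothing more can be done
None
```

The template is over the pin and level, held pressed against the hard stop at about 26 N; the job is handed in, but the hand-in returned no verdict.

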